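Find the loose hold-down bolt and hold that model house's roof open

ROBOT

A 7-joint arm with a two-finger parallel gripper is mounted at the origin on the work surface. World frame = base frame: x ahead of the robot, y to its left, z up, the work surface at z = 0. Lengths are in m, angles in rad, forces in N, time in s.
With the tool pointing down it reaches from about 0.425 to 0.925 m from the base axis. Payload 6.8 kg.
Tool frame: the origin (TCP) lies on the centre line of the jaws, within the pads' length; the fingertips stand 19 mm ahead of it and the grasp point (between the pads) is the TCP; z points along the fingers, y is the line along which they close (so a half turn about z gives the same grasp; the last joint's range is limited). The gripper opens to 85 mm and grips with 20 to 120 N. Pads are 22 mm wide; open, the fingers measure 114 mm over their backs; the gripper's body (76 mm by 85 mm) begins 54 mm behind the grasp point. The pads swing forward as they close: fully open they stand 13 mm farther back than shut.
Start: joints at [1.221, 0.477, 0.022, 1.555, -0.011, 1.109, -0.083], TCP at [0.162, -0.655, 0.25] pointing down, gripper open.
Joint ranges: [-2.96, 2.96], [-0.34, 2.1], [-1.41, 1.46], [0.24, 2.44], [-1.37, 4.51], [0.17, 1.92], [-2.96, 2.96]. Speed limits (rad/s): [2.39, 2.39, 3.14, 3.14, 3.14, 3.14, 3.14].

INTERFACE

Orientations are given as a rotation vector (axis times angle).
In Python, from bench import r gives the robot as it stands. The module is installed in compiled form; this text tells all that it offers.
- The arm moves only by the tool arm_command, never from a script. Its argument "rows" is a list of rows, each an object of numbers: "fingers": the opening, from -1 (shut) to 1 (fully open); "x", "y", "z": the shift along the tool's x, y, z in m; "ax", "ay", "az": the turn, a rotation vector about the tool's x, y, z in degrees. In form: [{"fingers": .., "x": .., "y": .., "z": .., "ax": .., "ay": .., "az": ..}, ...]. A call has 1 to 10 rows; each row shifts and turns the commanded pose from where the row before left it, along the tool's axes as they then stand; what a row does not reach is not made up. A row lasts 1/12 s, in which the tool goes at most 41.7 mm and 7.16 degrees, less where a joint would pass 70% of its speed; a pose out of reach is approached as far as the arm can. A call is refused whole if a number of a shift passes 0.0417 or a number of a turn 7.16, either way. A call with a gripper value outside its range is refused whole. The fingers move at their own pace and stop on an object; "grip_force" is the grip in N (left out, the last holds). Time passes only in rows, so rows that do not move let the fingers close. It gives the time, the measured TCP pose, the force, the opening and the grip force at its end, in the units of the state.
- r.get_obs(): the state, without advancing time (a new reading comes with each control period).
- r.grab_frame(name): name is "scene" or "top" or "wrist"; returns a dict with "frame" (400x640x3 uint8, red, green, blue), "depth" (400x640 float32, m along the optical axis (not along the pixel's ray), 0 where there is no reading), "K" (3x3 intrinsics, pixels), "world_from_camera" (4x4, takes a point from camera to world coordinates). Camera axes: x right, y down, z forward; pixel columns grow to the right and rows downward; lengths in m; the calibration is good to about 2 mm. A picture is of the moment at which its call begins.
- r.hand_in(): hands the job in; it is judged then, once.
The state is a dict: "clock": time; "joints": joint angles; "qvel": joint speeds; "tau": joint torques, N m; "tcp_pos": TCP position; "orientation": TCP orientation; "contact_force": force on the tool from outside, world axes, zero at the start; "moment": the same for the moment, N m; "grip_width": finger opening in m; "gripper_force": force on a finger pad.
Only numpy, scipy, OpenCV 4.12 (cv2) and the standard library are available. Lean on these libraries where they do the work, as an engineer would, in place of code of your own. Each camera call takes 0.05 s, during which the arm holds its last target. There are 200 camera calls.

TASK

One of the three model houses has a loose hold-down bolt: tap down on the houses' brass bolt heads until you find the one that sinks, and press it fully down. Then lift the hinged roof of that same house by its brass ball knob to at least 35 degrees and hold it there: finish while still holding the roof up, so that I can get at the nut inside. Leave the other two roofs shut, never open a roof whose bolt has not been found loose, and do not shift the pots, tools and other things on the bench.

Things in the scene. Friction and masses are not known exactly. Their poses are not given: they have to be found in the camera images.
- house_red: model house with red-brick walls and a grey roof on a pale grey plinth with a green yard around the bolt, fixed to the table. Plinth 150 mm (its x) by 110 mm (its y) by 40 mm high; hollow house 100 x 100 mm on it, its centre 20 mm to +x of the plinth's, wall tops 85 mm above the table. Origin: centre of the plinth's underside, on the table; z up, x points from the bolt's side to the roof knob's side, within 15 degrees of world x
- bolthead_red (a point): centre of the top face of this house's brass bolt head (26 mm across, 10 mm thick, its top 60 mm above the table at the start), at x = -55 mm, y = 0 in the house's frame; moves down with the bolt
- bolt_red (a joint): how far this bolt has been pressed down, in m: 0 at the start. On one house (a different one each time, not visible beforehand) the bolt is loose: pushed straight down with more than about 3 N it sinks 8 mm to a stop and stays down. On the other two it is tight and gives less than 2 mm
- knob_red (a point): centre of the brass ball knob on this house's roof: ball 20 mm across on an 8 mm thick stem. Roof shut: at x = 52 mm, y = 0, z = 121 mm in the house's frame, about 25 mm above the roof surface under it; moves with the roof. The ball can turn between the fingers, so a gripper may stay pointing down while the roof swings
- roof_red (a joint): opening angle of this roof, in rad: 0 shut, up to 1.2. Its hinge line runs along the house's y at x = -30 mm, z = 85 mm in the house's frame (the ball's centre is 82 mm to +x of it and 36 mm above it when shut); the side with the knob rises and swings up and back towards the bolt's side. Roof 108 mm wide, about 0.15 kg; it falls shut when let go, at any angle. A 36 mm tall chimney (from the wall tops) stands on it 52 mm from the knob towards the hinge, 30 mm to +y
- house_white: model house with white walls and a terracotta roof on a pale grey plinth with a green yard around the bolt, fixed to the table. Plinth 150 mm (its x) by 110 mm (its y) by 40 mm high; hollow house 100 x 100 mm on it, its centre 20 mm to +x of the plinth's, wall tops 85 mm above the table. Origin: centre of the plinth's underside, on the table; z up, x points from the bolt's side to the roof knob's side, within 15 degrees of world x
- bolthead_white (a point): centre of the top face of this house's brass bolt head (26 mm across, 10 mm thick, its top 60 mm above the table at the start), at x = -55 mm, y = 0 in the house's frame; moves down with the bolt
- bolt_white (a joint): how far this bolt has been pressed down, in m: 0 at the start. On one house (a different one each time, not visible beforehand) the bolt is loose: pushed straight down with more than about 3 N it sinks 8 mm to a stop and stays down. On the other two it is tight and gives less than 2 mm
- knob_white (a point): centre of the brass ball knob on this house's roof: ball 20 mm across on an 8 mm thick stem. Roof shut: at x = 52 mm, y = 0, z = 121 mm in the house's frame, about 25 mm above the roof surface under it; moves with the roof. The ball can turn between the fingers, so a gripper may stay pointing down while the roof swings
- roof_white (a joint): opening angle of this roof, in rad: 0 shut, up to 1.2. Its hinge line runs along the house's y at x = -30 mm, z = 85 mm in the house's frame (the ball's centre is 82 mm to +x of it and 36 mm above it when shut); the side with the knob rises and swings up and back towards the bolt's side. Roof 108 mm wide, about 0.15 kg; it falls shut when let go, at any angle. A 36 mm tall chimney (from the wall tops) stands on it 52 mm from the knob towards the hinge, 30 mm to +y
- house_yellow: model house with yellow walls and a dark steel-grey roof on a pale grey plinth with a green yard around the bolt, fixed to the table. Plinth 150 mm (its x) by 110 mm (its y) by 40 mm high; hollow house 100 x 100 mm on it, its centre 20 mm to +x of the plinth's, wall tops 85 mm above the table. Origin: centre of the plinth's underside, on the table; z up, x points from the bolt's side to the roof knob's side, within 15 degrees of world x
- bolthead_yellow (a point): centre of the top face of this house's brass bolt head (26 mm across, 10 mm thick, its top 60 mm above the table at the start), at x = -55 mm, y = 0 in the house's frame; moves down with the bolt
- bolt_yellow (a joint): how far this bolt has been pressed down, in m: 0 at the start. On one house (a different one each time, not visible beforehand) the bolt is loose: pushed straight down with more than about 3 N it sinks 8 mm to a stop and stays down. On the other two it is tight and gives less than 2 mm
- knob_yellow (a point): centre of the brass ball knob on this house's roof: ball 20 mm across on an 8 mm thick stem. Roof shut: at x = 52 mm, y = 0, z = 121 mm in the house's frame, about 25 mm above the roof surface under it; moves with the roof. The ball can turn between the fingers, so a gripper may stay pointing down while the roof swings
- roof_yellow (a joint): opening angle of this roof, in rad: 0 shut, up to 1.2. Its hinge line runs along the house's y at x = -30 mm, z = 85 mm in the house's frame (the ball's centre is 82 mm to +x of it and 36 mm above it when shut); the side with the knob rises and swings up and back towards the bolt's side. Roof 108 mm wide, about 0.15 kg; it falls shut when let go, at any angle. A 36 mm tall chimney (from the wall tops) stands on it 52 mm from the knob towards the hinge, 30 mm to +y
- pot_red: paint pot, white with red cap, 32 mm wide, 40 mm tall, loose, to be left alone. Origin: centre of its underside
- pot_green: paint pot, white with green cap, 32 mm wide, 40 mm tall, loose, to be left alone. Origin: centre of its underside
- mug: blue mug, 76 mm wide, 85 mm tall, loose, to be left alone. Origin: centre of its underside
- sanding_block: dark wooden sanding block, 70 x 110 x 30 mm, loose, to be left alone. Origin: centre of its underside
- batten: wooden batten, 30 x 200 x 30 mm, long along its own y, loose, to be left alone. Origin: centre of its underside
- screwdriver: screwdriver lying on the table, long along its own x, loose, to be left alone. Origin: centre of its underside (on the axis of its length)
- glue: yellow glue bottle, 50 mm wide, 120 mm tall, loose, to be left alone. Origin: centre of its underside
There are look-alikes about, which are no part of the job. Several things look just like the house_white: the one meant starts farthest to the robot's right.

How it is judged:
By the outcome, as a careful person would: the job done as asked, in the order asked, and still so for the second after the job is handed in, while the arm keeps its last pose, push and grip.
It also fails if it takes over 58 s, if anything falls off the work surface, if the arm or the gripper's body presses on something with over 40 N, if the wrist force passes 120 N, or if a joint passes its speed limit or range.

## Working session

There is one attempt and no reset: what is moved stays moved. The work goes in short steps, Python scripts to look and compute and a tool call to move; the robot and the scene stay as the last step left them, time stands still between calls to the robot, and variables do not carry over. Pictures are saved under pics/ and viewed, at most 10 in all, crops included, and the job is handed in when it is done.

Besides the shell and the picture viewer there is one more tool, called after "Emit:" as name([rows], argument=value, ...), one row to a line, values as JSON. arm_command: Moves the arm, as the interface text tells. Its arguments: {"type":"object","properties":{"rows":{"type":"array"},"grip_force":{"type":"number"}},"required":["rows"]}

```bash
mkdir -p pics
python3 - <<'E'
from bench import r
import cv2,numpy as np
for n in("top","scene"):
    f=r.grab_frame(n); np.savez(f"{n}.npz",**f); cv2.imwrite(f"pics/{n}.png",f["frame"][:,:,::-1])
    print(n,f["world_from_camera"].round(3).tolist(),f["K"].round(1).tolist())
o=r.get_obs();print(o)
E
```

```text
top [[-0.03, -0.996, 0.086, 0.46], [-1.0, 0.03, 0.001, -0.03], [-0.004, -0.085, -0.996, 1.214], [0.0, 0.0, 0.0, 1.0]] [[379.1, 0.0, 321.1], [0.0, 379.1, 203.2], [0.0, 0.0, 1.0]]
scene [[0.636, 0.529, -0.562, 1.325], [0.771, -0.416, 0.483, -0.675], [0.022, -0.74, -0.672, 1.026], [0.0, 0.0, 0.0, 1.0]] [[495.2, 0.0, 323.3], [0.0, 495.2, 203.0], [0.0, 0.0, 1.0]]
{'clock': 0.1, 'joints': array([ 1.2209015 ,  0.47770479,  0.02236606,  1.55636126, -0.01148974,
        1.10931221, -0.08307379]), 'qvel': array([ 7.78087929e-05, -1.75916748e-03,  6.55899786e-04, -2.36755019e-03,
        1.47393387e-04,  7.45439617e-04,  1.26422722e-03]), 'tau': array([ 5.01525152e-03, -5.97765577e+01,  1.61397178e+00, -2.81957567e+01,
        1.28552175e-02,  5.05752687e-03, -2.02732167e-05]), 'tcp_pos': array([ 0.16147746, -0.65487454,  0.24942819]), 'orientation': array([-3.11704549e+00, -3.78736865e-01,  5.31092320e-04]), 'contact_force': array([0.48973651, 0.16303135, 0.20711939]), 'moment': array([-0.01907525, -0.02185872,  0.01612484]), 'gripper_force': 0.0, 'grip_width': 0.08562960900238992}
```

View pics/top.png

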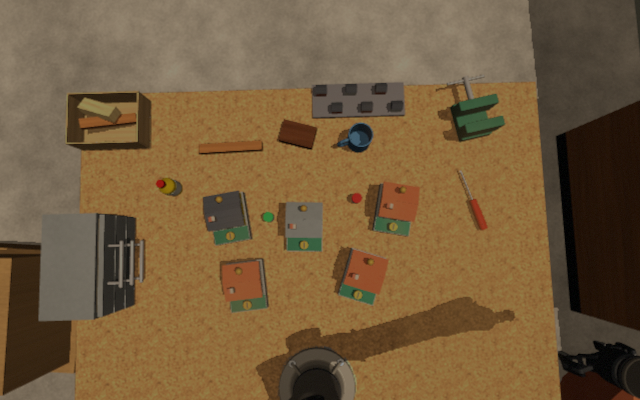

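View pics/scene.png

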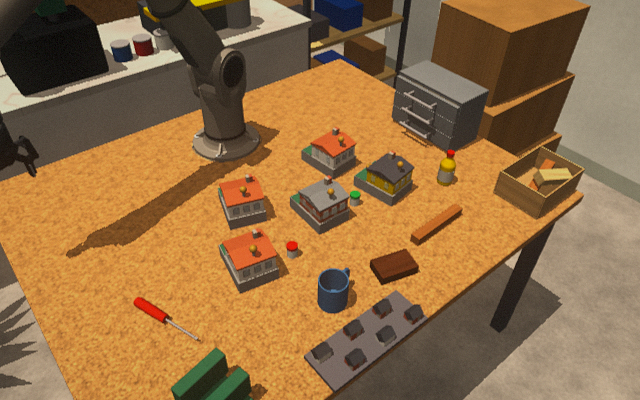

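The top view shows red (bolt ~(304,244), knob ~(303,208)), yellow (bolt (230,236), knob (219,199)) and three terracotta-roofed houses. The one farthest right is at ~(397,208), with its bolt at (393,227) and knob at (402,189).

```bash
cat > h.py <<'E'
import numpy as np,cv2
def ray(f,u,v,z):
    T=f["world_from_camera"];d=T[:3,:3]@np.linalg.inv(f["K"])@[u,v,1];return T[:3,3]+d*(z-T[2,3])/d[2]
def house(b,k):
    # bolt at -55, knob at +52 ; returns yaw, origin
    d=(k-b)[:2];yaw=np.arctan2(d[1],d[0]);return np.degrees(yaw),np.linalg.norm(d),b[:2]+.055*d/np.linalg.norm(d)
E
python3 - <<'E'
from h import *
f=dict(np.load("top.npz"))
hsv=cv2.cvtColor(f["frame"],cv2.COLOR_RGB2HSV)
S=dict(red=((304,244),(303,208)),white=((393,227),(402,189)),yellow=((230,236),(219,199)))
ims=[]
for n,(b,k) in S.items():
    P=[]
    for (u,v),z,w in((b,.06,7),(k,.121,6)):
        p=hsv[v-w:v+w+1,u-w:u+w+1].astype(int)
        m=((p[...,0]>17)&(p[...,0]<36)&(p[...,1]>110)&(p[...,2]>70))
        vv,uu=np.nonzero(m);cu,cv_=uu.mean()+u-w,vv.mean()+v-w
        P.append(ray(f,cu,cv_,z));print(n,m.sum(),cu.round(1),cv_.round(1),P[-1].round(4))
    print(house(*P))
    c=f["frame"][180:260,b[0]-33:b[0]+33,::-1];ims.append(cv2.resize(c,None,fx=4,fy=4))
cv2.imwrite("pics/c.png",np.hstack(ims))
E
```

```text
red 61 303.6 244.5 [0.4348 0.0275 0.06  ]
red 31 303.3 207.6 [0.542  0.0226 0.121 ]
(np.float64(-2.602105567065068), np.float64(0.10735907934351606), array([0.48973625, 0.0250025 ]))
white 66 392.8 226.4 [ 0.4814 -0.2448  0.06  ]
white 27 402.3 188.3 [ 0.5898 -0.2661  0.121 ]
(np.float64(-11.108616879971802), np.float64(0.11051044528134206), array([ 0.53532767, -0.25537411]))
yellow 64 230.0 235.8 [0.4676 0.2501 0.06  ]
yellow 34 218.3 198.6 [0.5757 0.2682 0.121 ]
(np.float64(9.51440256512255), np.float64(0.10965416592094994), array([0.52182058, 0.25919561]))
```

View pics/c.png

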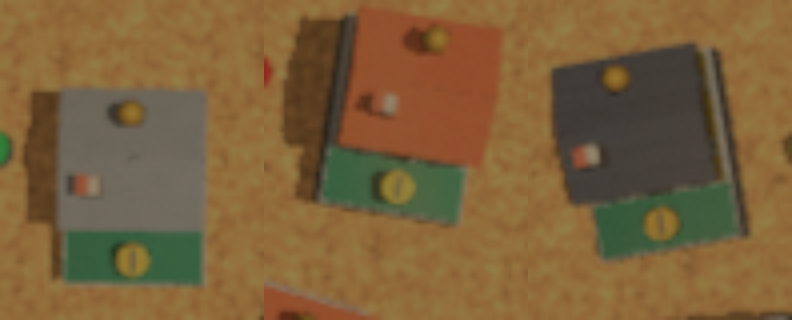

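Crops confirm the brass bolt heads and knobs, and their spacing matches the 107 mm from the spec. I'll go to the white house's bolt first.

Emit:
arm_command([
  {"fingers": -1,"x": 0.02,"y": -0.016,"z": 0},
  {"fingers": -1,"x": 0.0225,"y": -0.018,"z": 0},
  {"fingers": -1,"x": 0.0225,"y": -0.018,"z": 0},
  {"fingers": -1,"x": 0.0225,"y": -0.018,"z": 0},
  {"fingers": -1,"x": 0.0225,"y": -0.018,"z": 0},
  {"fingers": -1,"x": 0.0225,"y": -0.018,"z": 0},
  {"fingers": -1,"x": 0.0225,"y": -0.018,"z": 0},
  {"fingers": -1,"x": 0.0225,"y": -0.018,"z": 0},
  {"fingers": -1,"x": 0.0225,"y": -0.018,"z": 0},
  {"fingers": -1,"x": 0.0225,"y": -0.018,"z": 0},
])

```text
validation failed for argument at $.ro...
```

Emit:
arm_command([
  {"fingers": -1,"x": 0.02,"y": -0.0155,"z": 0.008},
  {"fingers": -1,"x": 0.02,"y": -0.0155,"z": 0.008},
  {"fingers": -1,"x": 0.02,"y": -0.0155,"z": 0.008},
  {"fingers": -1,"x": 0.02,"y": -0.0155,"z": 0.008},
  {"fingers": -1,"x": 0.02,"y": -0.0155,"z": 0.008},
  {"fingers": -1,"x": 0.02,"y": -0.0155,"z": 0.008},
  {"fingers": -1,"x": 0.02,"y": -0.0155,"z": 0.008},
  {"fingers": -1,"x": 0.02,"y": -0.0155,"z": 0.008},
  {"fingers": -1,"x": 0.02,"y": -0.0155,"z": 0.008},
  {"fingers": -1},
])

```text
validation failed for argument at $.ro...
```

Emit:
arm_command([
  {"fingers": -1,"az": 5},
  {"fingers": -1,"az": 5},
  {"fingers": -1,"az": 5},
  {"fingers": -1,"az": 5},
  {"fingers": -1,"az": 5},
  {"fingers": -1},
])

```text
validation failed for argument at $.ro...
```

```bash
cat >> h.py <<'E'
from scipy.spatial.transform import Rotation as Ro
def todo(o,p,yaw):
    R=Ro.from_rotvec(o["orientation"]);t=Ro.from_euler('z',yaw,degrees=True)*Ro.from_rotvec([np.pi,0,0])
    print("shift",(R.inv().apply(np.array(p)-o["tcp_pos"])).round(4),"turn",np.degrees((R.inv()*t).as_rotvec()).round(1),"t",o["clock"],"F",o["contact_force"].round(2),"w",o["grip_width"].round(4),"pos",o["tcp_pos"].round(4))
E
python3 - <<'E'
from h import *
from bench import r
todo(r.get_obs(),[.4814,-.2448,.09],-11.1)
f=r.grab_frame("wrist");np.savez("w.npz",**f);cv2.imwrite("pics/w1.png",f["frame"][:,:,::-1])
E
```

```text
Traceback (most recent call last):
  File "h.py", line 10, in todo
    print("shift",(R.inv().apply(np.array(p)-o["tcp_pos"])).round(4),"turn",np.degrees((R.inv()*t).as_rotvec()).round(1),"t",o["clock"],"F",o["contact_force"].round(2),"w",o["grip_width"].round(4),"pos",o["tcp_pos"].round(4))
                                                                                                                                                                            ^^^^^^^^^^^^^^^^^^^^^
AttributeError: 'float' object has no attribute 'round'
```

The rows apparently need every field, so I'll test that with one row.

Emit:
arm_command([
  {"fingers": -1,"x": 0.02,"y": -0.016,"z": 0,"ax": 0,"ay": 0,"az": 0},
])

```text
clock: 0.18
tcp_pos: [0.1725, -0.6376, 0.2495]
orientation: [3.119, 0.369, -0.005]
contact_force: [-0.7, -0.2, -0.6]
grip_width: 0.0756
gripper_force: 0.0
```

```bash
sed -i 's/o\["grip_width"\].round(4)/round(o["grip_width"],4)/' h.py
```

Emit:
arm_command([
  {"fingers": -1,"x": 0.0225,"y": -0.018,"z": 0,"ax": 0,"ay": 0,"az": 0},
  {"fingers": -1,"x": 0.0225,"y": -0.018,"z": 0,"ax": 0,"ay": 0,"az": 0},
  {"fingers": -1,"x": 0.0225,"y": -0.018,"z": 0,"ax": 0,"ay": 0,"az": 0},
  {"fingers": -1,"x": 0.0225,"y": -0.018,"z": 0,"ax": 0,"ay": 0,"az": 0},
  {"fingers": -1,"x": 0.0225,"y": -0.018,"z": 0,"ax": 0,"ay": 0,"az": 0},
  {"fingers": -1,"x": 0.0225,"y": -0.018,"z": 0,"ax": 0,"ay": 0,"az": 0},
  {"fingers": -1,"x": 0.0225,"y": -0.018,"z": 0,"ax": 0,"ay": 0,"az": 0},
  {"fingers": -1,"x": 0.0225,"y": -0.018,"z": 0,"ax": 0,"ay": 0,"az": 0},
  {"fingers": -1,"x": 0.0225,"y": -0.018,"z": 0,"ax": 0,"ay": 0,"az": 0},
])

```text
clock: 0.93
tcp_pos: [0.3355, -0.4279, 0.25]
orientation: [-3.118, -0.379, 0.001]
contact_force: [-0.0, -0.1, -0.2]
grip_width: 0.0
gripper_force: 0.0
```

Emit:
arm_command([
  {"fingers": -1,"x": 0.02,"y": -0.016,"z": 0.008,"ax": 0,"ay": 0,"az": 0},
  {"fingers": -1,"x": 0.02,"y": -0.016,"z": 0.008,"ax": 0,"ay": 0,"az": 0},
  {"fingers": -1,"x": 0.02,"y": -0.016,"z": 0.008,"ax": 0,"ay": 0,"az": 0},
  {"fingers": -1,"x": 0.02,"y": -0.016,"z": 0.008,"ax": 0,"ay": 0,"az": 0},
  {"fingers": -1,"x": 0.02,"y": -0.016,"z": 0.008,"ax": 0,"ay": 0,"az": 0},
  {"fingers": -1,"x": 0.02,"y": -0.016,"z": 0.008,"ax": 0,"ay": 0,"az": 0},
  {"fingers": -1,"x": 0.02,"y": -0.016,"z": 0.008,"ax": 0,"ay": 0,"az": 0},
  {"fingers": -1,"x": 0.02,"y": -0.016,"z": 0.008,"ax": 0,"ay": 0,"az": 0},
  {"fingers": -1,"x": 0.02,"y": -0.015,"z": 0.008,"ax": 0,"ay": 0,"az": 0},
])

```text
clock: 1.68
tcp_pos: [0.4759, -0.246, 0.1777]
orientation: [-3.118, -0.379, 0.001]
contact_force: [-0.2, -0.0, 0.4]
grip_width: 0.0002
gripper_force: 0.0
```

Emit:
arm_command([
  {"fingers": -1,"x": 0,"y": 0,"z": 0,"ax": 0,"ay": 0,"az": 5},
  {"fingers": -1,"x": 0,"y": 0,"z": 0,"ax": 0,"ay": 0,"az": 5},
  {"fingers": -1,"x": 0,"y": 0,"z": 0,"ax": 0,"ay": 0,"az": 5},
  {"fingers": -1,"x": 0,"y": 0,"z": 0,"ax": 0,"ay": 0,"az": 5},
  {"fingers": -1,"x": 0,"y": 0,"z": 0,"ax": 0,"ay": 0,"az": 5},
  {"fingers": -1,"x": 0,"y": 0,"z": 0,"ax": 0,"ay": 0,"az": 0},
])

```text
clock: 2.18
tcp_pos: [0.4753, -0.2472, 0.178]
orientation: [-3.126, 0.31, 0.001]
contact_force: [0.0, -0.0, -0.6]
grip_width: 0.0
gripper_force: 0.0
```

Run:
```python
from h import *
from bench import r
todo(r.get_obs(),[.4814,-.2448,.09],-11.1)
f=r.grab_frame("wrist");np.savez("w.npz",**f);cv2.imwrite("pics/w1.png",f["frame"][:,:,::-1])
```

```text
shift [ 0.0056 -0.0036  0.088 ] turn [ 0.   0.  -0.2] t 2.1833 F [ 0.02 -0.02 -0.58] w 0.0 pos [ 0.4753 -0.2472  0.178 ]
```

View pics/w1.png

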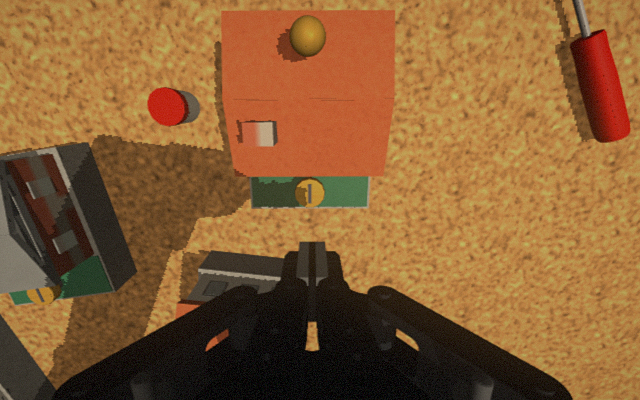

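The wrist view shows the white house square on, with its bolt at (309,192) and knob at (308,36). I'll cross-check the position from here.

```bash
cat >> h.py <<'E'
def brass(f,u,v,w):
    p=cv2.cvtColor(f["frame"],cv2.COLOR_RGB2HSV)[max(v-w,0):v+w+1,u-w:u+w+1].astype(int)
    m=(p[...,0]>17)&(p[...,0]<36)&(p[...,1]>110)&(p[...,2]>60)
    vv,uu=np.nonzero(m);return (uu.min()+uu.max())/2+u-w,(vv.min()+vv.max())/2+max(v-w,0),m.sum()
E
python3 - <<'E'
from h import *
f=dict(np.load("w.npz"))
P=[]
for u,v,w,z in((310,193,19,.06),(308,36,24,.121)):
    a,b,n=brass(f,u,v,w);P.append(ray(f,a,b,z));print(a,b,n,P[-1].round(4),f["depth"][int(b),int(a)])
print(house(*P))
E
```

```text
310.0 194.0 637 [ 0.4818 -0.2472  0.06  ] 0.2512076
307.0 35.5 1050 [ 0.5879 -0.2673  0.121 ] 0.15257275
(np.float64(-10.738442970165497), np.float64(0.10794955661474318), array([ 0.53586484, -0.25739853]))
```

Emit:
arm_command([
  {"fingers": -1,"x": 0.005,"y": 0,"z": 0.02,"ax": 0,"ay": 0,"az": 0},
  {"fingers": -1,"x": 0,"y": 0,"z": 0.025,"ax": 0,"ay": 0,"az": 0},
  {"fingers": -1,"x": 0,"y": 0,"z": 0.025,"ax": 0,"ay": 0,"az": 0},
  {"fingers": -1,"x": 0,"y": 0,"z": 0.02,"ax": 0,"ay": 0,"az": 0},
  {"fingers": -1,"x": 0,"y": 0,"z": 0.006,"ax": 0,"ay": 0,"az": 0},
  {"fingers": -1,"x": 0,"y": 0,"z": 0,"ax": 0,"ay": 0,"az": 0},
])

```text
clock: 2.73
tcp_pos: [0.4794, -0.2478, 0.0808]
orientation: [-3.126, 0.302, 0.005]
contact_force: [0.4, 0.0, 0.2]
grip_width: 0.0001
gripper_force: 0.0
```

Emit:
arm_command([
  {"fingers": -1,"x": 0,"y": 0,"z": 0.002,"ax": 0,"ay": 0,"az": 0},
  {"fingers": -1,"x": 0,"y": 0,"z": 0.002,"ax": 0,"ay": 0,"az": 0},
  {"fingers": -1,"x": 0,"y": 0,"z": 0,"ax": 0,"ay": 0,"az": 0},
])

```text
clock: 2.98
tcp_pos: [0.4811, -0.2486, 0.0792]
orientation: [3.126, -0.304, 0.003]
contact_force: [-0.5, 0.4, -0.1]
grip_width: 0.0002
gripper_force: 0.0
```

Emit:
arm_command([
  {"fingers": -1,"x": 0,"y": 0,"z": 0.002,"ax": 0,"ay": 0,"az": 0},
  {"fingers": -1,"x": 0,"y": 0,"z": 0,"ax": 0,"ay": 0,"az": 0},
])

```text
clock: 3.15
tcp_pos: [0.4813, -0.2487, 0.0787]
orientation: [3.126, -0.305, 0.003]
contact_force: [-4.2, 2.9, 15.7]
grip_width: 0.0001
gripper_force: 7.9
```

Emit:
arm_command([
  {"fingers": -1,"x": 0,"y": 0,"z": 0.002,"ax": 0,"ay": 0,"az": 0},
  {"fingers": -1,"x": 0,"y": 0,"z": 0,"ax": 0,"ay": 0,"az": 0},
])

```text
clock: 3.32
tcp_pos: [0.4815, -0.2488, 0.0784]
orientation: [3.126, -0.305, 0.003]
contact_force: [-10.4, 4.6, 34.0]
grip_width: -0.0003
gripper_force: 17.2
```

White is tight: 34 N with under 1 mm of give. Lifting off and going to red.

Emit:
arm_command([
  {"fingers": -1,"x": 0,"y": 0,"z": -0.02,"ax": 0,"ay": 0,"az": 0},
  {"fingers": -1,"x": 0,"y": 0,"z": -0.035,"ax": 0,"ay": 0,"az": 0},
  {"fingers": -1,"x": 0,"y": 0,"z": -0.035,"ax": 0,"ay": 0,"az": 0},
  {"fingers": -1,"x": 0,"y": 0,"z": -0.03,"ax": 0,"ay": 0,"az": 0},
])

```text
clock: 3.65
tcp_pos: [0.4808, -0.2485, 0.1972]
orientation: [3.126, -0.305, 0.003]
contact_force: [1.0, -0.1, 0.1]
grip_width: -0.0002
gripper_force: 0.0
```

Emit:
arm_command([
  {"fingers": -1,"x": -0.011,"y": -0.029,"z": 0,"ax": 0,"ay": 0,"az": 0},
  {"fingers": -1,"x": -0.011,"y": -0.029,"z": 0,"ax": 0,"ay": 0,"az": 0},
  {"fingers": -1,"x": -0.011,"y": -0.029,"z": 0,"ax": 0,"ay": 0,"az": 0},
  {"fingers": -1,"x": -0.011,"y": -0.029,"z": 0,"ax": 0,"ay": 0,"az": 0},
  {"fingers": -1,"x": -0.011,"y": -0.029,"z": 0,"ax": 0,"ay": 0,"az": 0},
  {"fingers": -1,"x": -0.011,"y": -0.029,"z": 0,"ax": 0,"ay": 0,"az": 0},
  {"fingers": -1,"x": -0.011,"y": -0.029,"z": 0,"ax": 0,"ay": 0,"az": 0},
  {"fingers": -1,"x": -0.011,"y": -0.029,"z": 0,"ax": 0,"ay": 0,"az": 0},
  {"fingers": -1,"x": -0.011,"y": -0.029,"z": 0,"ax": 0,"ay": 0,"az": -4},
  {"fingers": -1,"x": 0,"y": 0,"z": 0,"ax": 0,"ay": 0,"az": -4.5},
])

```text
clock: 4.48
tcp_pos: [0.4333, 0.0329, 0.1954]
orientation: [-3.139, 0.055, -0.003]
contact_force: [-0.4, 0.6, -0.9]
grip_width: 0.0001
gripper_force: 0.0
```

Emit:
arm_command([
  {"fingers": -1,"x": 0,"y": 0,"z": 0,"ax": 0,"ay": 0,"az": 0},
  {"fingers": -1,"x": 0,"y": 0,"z": 0,"ax": 0,"ay": 0,"az": 0},
])

```text
clock: 4.65
tcp_pos: [0.434, 0.0266, 0.1948]
orientation: [3.14, -0.076, 0.002]
contact_force: [-0.3, -0.2, -0.1]
grip_width: 0.0
gripper_force: 0.0
```

Run:
```python
from h import *
from bench import r
todo(r.get_obs(),[.4345,.0265,.082],-2.6)
f=r.grab_frame("wrist");np.savez("w.npz",**f);cv2.imwrite("pics/w2.png",f["frame"][:,:,::-1])
```

```text
shift [3.000e-04 1.000e-04 1.128e-01] turn [ 0.  -0.1 -0.2] t 4.65 F [-0.31 -0.23 -0.09] w 0.0 pos [0.434  0.0266 0.1948]
```

View pics/w2.png

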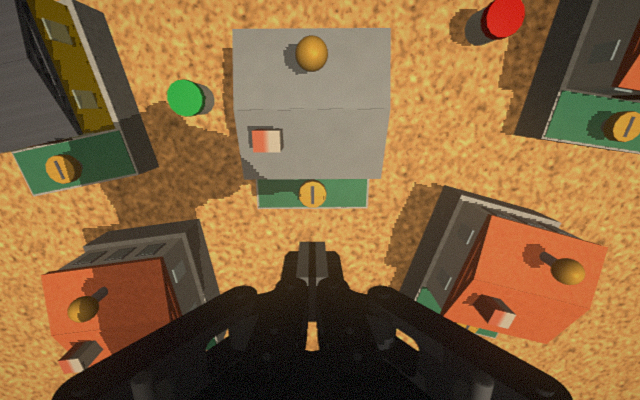

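The gripper is lined up with the red house: bolt at (312,194), knob at (312,53). Descending.

Emit:
arm_command([
  {"fingers": -1,"x": 0,"y": 0,"z": 0.025,"ax": 0,"ay": 0,"az": 0},
  {"fingers": -1,"x": 0,"y": 0,"z": 0.03,"ax": 0,"ay": 0,"az": 0},
  {"fingers": -1,"x": 0,"y": 0,"z": 0.03,"ax": 0,"ay": 0,"az": 0},
  {"fingers": -1,"x": 0,"y": 0,"z": 0.022,"ax": 0,"ay": 0,"az": 0},
  {"fingers": -1,"x": 0,"y": 0,"z": 0.007,"ax": 0,"ay": 0,"az": 0},
  {"fingers": -1,"x": 0,"y": 0,"z": 0,"ax": 0,"ay": 0,"az": 0},
  {"fingers": -1,"x": 0,"y": 0,"z": 0,"ax": 0,"ay": 0,"az": 0},
])

```text
clock: 5.28
tcp_pos: [0.4343, 0.0263, 0.0808]
orientation: [3.14, -0.076, 0.0]
contact_force: [1.3, -0.2, 0.3]
grip_width: 0.0003
gripper_force: 0.0
```

Emit:
arm_command([
  {"fingers": -1,"x": 0,"y": 0,"z": 0.002,"ax": 0,"ay": 0,"az": 0},
  {"fingers": -1,"x": 0,"y": 0,"z": 0.002,"ax": 0,"ay": 0,"az": 0},
  {"fingers": -1,"x": 0,"y": 0,"z": 0,"ax": 0,"ay": 0,"az": 0},
])

```text
clock: 5.53
tcp_pos: [0.4348, 0.0269, 0.0771]
orientation: [-3.141, 0.073, -0.004]
contact_force: [-0.2, 0.1, 0.6]
grip_width: -0.0003
gripper_force: 0.2
```

Emit:
arm_command([
  {"fingers": -1,"x": 0,"y": 0,"z": 0.002,"ax": 0,"ay": 0,"az": 0},
  {"fingers": -1,"x": 0,"y": 0,"z": 0,"ax": 0,"ay": 0,"az": 0},
])

```text
clock: 5.7
tcp_pos: [0.4346, 0.0269, 0.0748]
orientation: [-3.141, 0.073, -0.003]
contact_force: [1.7, -1.7, 2.6]
grip_width: -0.0002
gripper_force: 1.0
```

Red is sinking at about 3 N, so I'll press to its stop.

Emit:
arm_command([
  {"fingers": -1,"x": 0,"y": 0,"z": 0.002,"ax": 0,"ay": 0,"az": 0},
  {"fingers": -1,"x": 0,"y": 0,"z": 0.002,"ax": 0,"ay": 0,"az": 0},
  {"fingers": -1,"x": 0,"y": 0,"z": 0.001,"ax": 0,"ay": 0,"az": 0},
  {"fingers": -1,"x": 0,"y": 0,"z": 0,"ax": 0,"ay": 0,"az": 0},
])

```text
clock: 6.03
tcp_pos: [0.4348, 0.027, 0.0708]
orientation: [3.14, -0.073, 0.003]
contact_force: [-4.6, -1.5, 25.6]
grip_width: -0.0003
gripper_force: 12.9
```

Emit:
arm_command([
  {"fingers": -1,"x": 0,"y": 0,"z": 0.002,"ax": 0,"ay": 0,"az": 0},
  {"fingers": -1,"x": 0,"y": 0,"z": 0,"ax": 0,"ay": 0,"az": 0},
])

```text
clock: 6.2
tcp_pos: [0.4349, 0.027, 0.0705]
orientation: [3.139, -0.073, 0.003]
contact_force: [-11.8, -2.0, 53.8]
grip_width: -0.0002
gripper_force: 27.0
```

The bolt is at its stop. Lifting off now, then I'll check the bolt height and locate the knob.

Emit:
arm_command([
  {"fingers": -1,"x": 0,"y": 0,"z": -0.02,"ax": 0,"ay": 0,"az": 0},
  {"fingers": -1,"x": 0,"y": 0,"z": -0.035,"ax": 0,"ay": 0,"az": 0},
  {"fingers": -1,"x": 0,"y": 0,"z": -0.035,"ax": 0,"ay": 0,"az": 0},
  {"fingers": -1,"x": 0,"y": 0,"z": -0.035,"ax": 0,"ay": 0,"az": 0},
  {"fingers": -1,"x": 0,"y": 0,"z": 0,"ax": 0,"ay": 0,"az": 0},
  {"fingers": -1,"x": 0,"y": 0,"z": 0,"ax": 0,"ay": 0,"az": 0},
])

```text
clock: 6.7
tcp_pos: [0.4347, 0.027, 0.1938]
orientation: [-3.141, 0.073, -0.006]
contact_force: [0.4, 0.3, -0.9]
grip_width: -0.0004
gripper_force: 0.0
```

Run:
```python
from h import *
from bench import r
f0=dict(np.load("w.npz"));f=r.grab_frame("wrist")
for g in(f0,f):
  P=[]
  for u,v,w,z in((312,194,19,.06),(312,53,24,.121)):
    a,b,n=brass(g,u,v,w);P.append(ray(g,a,b,z));d=np.median(g["depth"][int(b)-4:int(b)+5,int(a)-4:int(a)+5])
    X=g["world_from_camera"]@np.r_[d*(np.linalg.inv(g["K"])@[a,b,1]),1]
    print(a,b,n,P[-1].round(4),"depth pt",X[:3].round(4))
  print(house(*P))
todo(r.get_obs(),P[1]+[0,0,.003],-2.6)
```

```text
310.0 196.5 584 [0.4334 0.028  0.06  ] depth pt [0.4335 0.028  0.0605]
311.0 53.0 832 [0.5424 0.0216 0.121 ] depth pt [0.5408 0.0216 0.131 ]
(np.float64(-3.3634038674228774), np.float64(0.10919226696438177), array([0.48829958, 0.02477144]))
309.5 196.5 536 [0.4347 0.0289 0.06  ] depth pt [0.4324 0.0291 0.0522]
312.5 54.5 840 [0.5422 0.0214 0.121 ] depth pt [0.5406 0.0214 0.1308]
(np.float64(-4.01166589902545), np.float64(0.10781894686147367), array([0.48951913, 0.02505542]))
shift [0.1088 0.0004 0.0684] turn [ 0.  -0.  -0.1] t 6.75 F [ 0.01  0.32 -1.29] w 0.0003 pos [0.4335 0.0268 0.1924]
```

The bolt now reads 8 mm lower by depth. Moving over the red knob, opening, then descending.

Emit:
arm_command([
  {"fingers": 0.3,"x": 0.018,"y": 0,"z": 0,"ax": 0,"ay": 0,"az": 0},
  {"fingers": 0.3,"x": 0.02,"y": 0,"z": 0,"ax": 0,"ay": 0,"az": 0},
  {"fingers": 0.3,"x": 0.02,"y": 0,"z": 0,"ax": 0,"ay": 0,"az": 0},
  {"fingers": 0.3,"x": 0.02,"y": 0,"z": 0,"ax": 0,"ay": 0,"az": 0},
  {"fingers": 0.3,"x": 0.02,"y": 0,"z": 0,"ax": 0,"ay": 0,"az": 0},
  {"fingers": 0.3,"x": 0.01,"y": 0,"z": 0,"ax": 0,"ay": 0,"az": 0},
  {"fingers": 0.3,"x": 0,"y": 0,"z": 0,"ax": 0,"ay": 0,"az": 0},
  {"fingers": 0.3,"x": 0,"y": 0,"z": 0,"ax": 0,"ay": 0,"az": 0},
])

```text
clock: 7.42
tcp_pos: [0.5404, 0.022, 0.1908]
orientation: [3.141, -0.072, -0.005]
contact_force: [-0.5, -0.8, -0.2]
grip_width: 0.0555
gripper_force: 0.0
```

Run:
```python
from h import *
from bench import r
todo(r.get_obs(),[.5416,.0217,.124],-3)
```

```text
shift [0.0015 0.0003 0.0668] turn [0.  0.2 0.4] t 7.4167 F [-0.5  -0.85 -0.18] w 0.0555 pos [0.5404 0.022  0.1908]
```

Emit:
arm_command([
  {"fingers": 0.3,"x": 0.001,"y": 0,"z": 0.015,"ax": 0,"ay": 0,"az": 0},
  {"fingers": 0.3,"x": 0,"y": 0,"z": 0.02,"ax": 0,"ay": 0,"az": 0},
  {"fingers": 0.3,"x": 0,"y": 0,"z": 0.02,"ax": 0,"ay": 0,"az": 0},
  {"fingers": 0.3,"x": 0,"y": 0,"z": 0.01,"ax": 0,"ay": 0,"az": 0},
  {"fingers": 0.3,"x": 0,"y": 0,"z": 0,"ax": 0,"ay": 0,"az": 0},
  {"fingers": 0.3,"x": 0,"y": 0,"z": 0,"ax": 0,"ay": 0,"az": 0},
])

```text
clock: 7.92
tcp_pos: [0.5418, 0.022, 0.1272]
orientation: [3.141, -0.072, -0.002]
contact_force: [0.2, -0.6, 0.4]
grip_width: 0.0554
gripper_force: 0.0
```

Emit:
arm_command([
  {"fingers": -1,"x": 0,"y": 0,"z": 0,"ax": 0,"ay": 0,"az": 0},
  {"fingers": -1,"x": 0,"y": 0,"z": 0,"ax": 0,"ay": 0,"az": 0},
  {"fingers": -1,"x": 0,"y": 0,"z": 0,"ax": 0,"ay": 0,"az": 0},
  {"fingers": -1,"x": 0,"y": 0,"z": 0,"ax": 0,"ay": 0,"az": 0},
  {"fingers": -1,"x": 0,"y": 0,"z": 0,"ax": 0,"ay": 0,"az": 0},
  {"fingers": -1,"x": 0,"y": 0,"z": 0,"ax": 0,"ay": 0,"az": 0},
], grip_force=40)

```text
clock: 8.42
tcp_pos: [0.5433, 0.0217, 0.1284]
orientation: [3.141, -0.073, 0.003]
contact_force: [-1.8, -0.7, 7.0]
grip_width: 0.0173
gripper_force: 38.8
```

The width is 17 mm, so the pads are above the ball's equator. I'll reopen, lower 6 mm and grip again.

Emit:
arm_command([
  {"fingers": 0,"x": 0,"y": 0,"z": 0,"ax": 0,"ay": 0,"az": 0},
  {"fingers": 0,"x": 0,"y": 0,"z": 0,"ax": 0,"ay": 0,"az": 0},
  {"fingers": 0,"x": 0,"y": 0,"z": 0.003,"ax": 0,"ay": 0,"az": 0},
  {"fingers": 0,"x": 0,"y": 0,"z": 0.003,"ax": 0,"ay": 0,"az": 0},
  {"fingers": 0,"x": 0,"y": 0,"z": 0,"ax": 0,"ay": 0,"az": 0},
  {"fingers": 0,"x": 0,"y": 0,"z": 0,"ax": 0,"ay": 0,"az": 0},
])

```text
clock: 8.92
tcp_pos: [0.5424, 0.0219, 0.1208]
orientation: [3.141, -0.073, -0.001]
contact_force: [-0.1, -0.6, 0.3]
grip_width: 0.0426
gripper_force: 0.0
```

Emit:
arm_command([
  {"fingers": -1,"x": 0,"y": 0,"z": 0,"ax": 0,"ay": 0,"az": 0},
  {"fingers": -1,"x": 0,"y": 0,"z": 0,"ax": 0,"ay": 0,"az": 0},
  {"fingers": -1,"x": 0,"y": 0,"z": 0,"ax": 0,"ay": 0,"az": 0},
  {"fingers": -1,"x": 0,"y": 0,"z": 0,"ax": 0,"ay": 0,"az": 0},
  {"fingers": -1,"x": 0,"y": 0,"z": 0,"ax": 0,"ay": 0,"az": 0},
], grip_force=40)

```text
clock: 9.33
tcp_pos: [0.5427, 0.0217, 0.1214]
orientation: [3.141, -0.073, 0.0]
contact_force: [-0.6, -0.6, 1.6]
grip_width: 0.0173
gripper_force: 38.9
```

The grip is solid at 39 N with little side load. Lifting along the hinge arc, 24° first.

Emit:
arm_command([
  {"fingers": -1,"x": -0.0021,"y": 0,"z": -0.0042,"ax": 0,"ay": 0,"az": 0},
  {"fingers": -1,"x": -0.0021,"y": 0,"z": -0.0042,"ax": 0,"ay": 0,"az": 0},
  {"fingers": -1,"x": -0.0025,"y": 0,"z": -0.004,"ax": 0,"ay": 0,"az": 0},
  {"fingers": -1,"x": -0.0026,"y": 0,"z": -0.0039,"ax": 0,"ay": 0,"az": 0},
  {"fingers": -1,"x": -0.0029,"y": 0,"z": -0.0037,"ax": 0,"ay": 0,"az": 0},
  {"fingers": -1,"x": -0.003,"y": 0,"z": -0.0036,"ax": 0,"ay": 0,"az": 0},
  {"fingers": -1,"x": -0.0033,"y": 0,"z": -0.0034,"ax": 0,"ay": 0,"az": 0},
  {"fingers": -1,"x": -0.0033,"y": 0,"z": -0.0033,"ax": 0,"ay": 0,"az": 0},
  {"fingers": -1,"x": 0,"y": 0,"z": 0,"ax": 0,"ay": 0,"az": 0},
])

```text
clock: 10.08
tcp_pos: [0.52, 0.0227, 0.152]
orientation: [3.14, -0.072, -0.001]
contact_force: [0.9, -2.5, -2.7]
grip_width: 0.0172
gripper_force: 39.1
```

Forces are small. Continuing to 45°.

Emit:
arm_command([
  {"fingers": -1,"x": -0.0036,"y": 0,"z": -0.003,"ax": 0,"ay": 0,"az": 0},
  {"fingers": -1,"x": -0.0037,"y": 0,"z": -0.0029,"ax": 0,"ay": 0,"az": 0},
  {"fingers": -1,"x": -0.0039,"y": 0,"z": -0.0026,"ax": 0,"ay": 0,"az": 0},
  {"fingers": -1,"x": -0.0039,"y": 0,"z": -0.0025,"ax": 0,"ay": 0,"az": 0},
  {"fingers": -1,"x": -0.0041,"y": 0,"z": -0.0022,"ax": 0,"ay": 0,"az": 0},
  {"fingers": -1,"x": -0.0042,"y": 0,"z": -0.0021,"ax": 0,"ay": 0,"az": 0},
  {"fingers": -1,"x": -0.0043,"y": 0,"z": -0.0018,"ax": 0,"ay": 0,"az": 0},
  {"fingers": -1,"x": 0,"y": 0,"z": 0,"ax": 0,"ay": 0,"az": 0},
  {"fingers": -1,"x": 0,"y": 0,"z": 0,"ax": 0,"ay": 0,"az": 0},
  {"fingers": -1,"x": 0,"y": 0,"z": 0,"ax": 0,"ay": 0,"az": 0},
])

```text
clock: 10.92
tcp_pos: [0.4933, 0.0239, 0.1687]
orientation: [3.141, -0.073, 0.0]
contact_force: [1.1, -2.9, -3.2]
grip_width: 0.0175
gripper_force: 39.1
```

Run:
```python
from h import *
from bench import r
o=r.get_obs();p=o["tcp_pos"];print(p,o["contact_force"],o["grip_width"],np.degrees(np.arctan2(p[2]-.085,p[0]-.46))-23.7)
f=r.grab_frame("scene");cv2.imwrite("pics/s2.png",cv2.resize(f["frame"][100:300,180:460,::-1],None,fx=2.8,fy=2.8))
```

```text
[0.49329263 0.0239313  0.16870162] [ 1.06292403 -2.94303993 -3.2149951 ] 0.01753394399215189 44.60962979515918
```

View pics/s2.png

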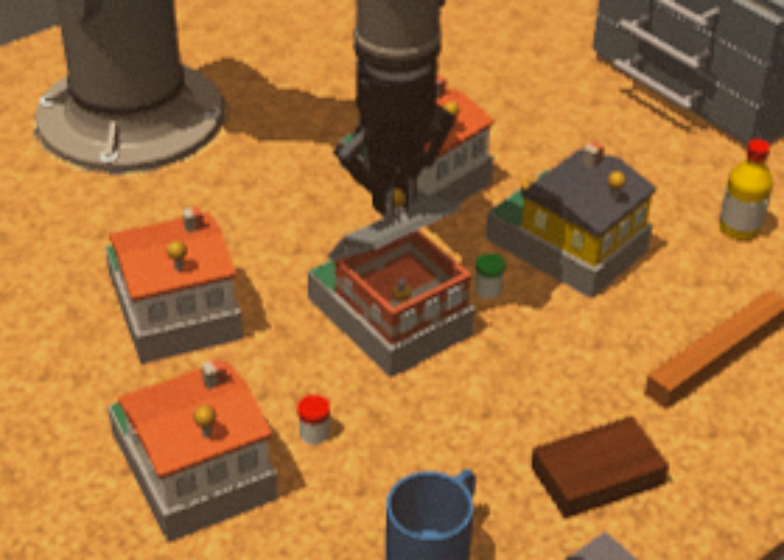

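The red house's roof is held open at about 45° with the knob gripped at ~(398,197). The nut is visible inside, and the other roofs are shut. Handing in.

```bash
python3 -c "
from bench import r
print(r.hand_in())"
```

```text
the job is handed in; nothing more can be done
None
```

The loose bolt was on the red house: I pressed it fully down (8 mm) and handed in with its roof held at about 45°, the other two roofs shut and nothing on the bench touched; white's bolt was tight, and yellow's needed no tap.

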